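# Turn a wheel hub's bearing ring home with the matching pin spanner

## Robot

A 6-joint arm with a two-finger parallel gripper is mounted at the origin on the work surface. World frame = base frame: x ahead of the robot, y to its left, z up, the work surface at z = 0. Lengths are in mm, angles in rad, forces in N, time in s.
With the tool pointing down it reaches from about 350 to 975 mm from the base axis. Payload 7.1 kg.
Tool frame: the origin (TCP) lies at the very end of the fingers, on their centre line; the grasp point (between the pads) lies 19 mm behind it; y points along the fingers, x is the direction in which the jaws open and shut, and the axes are right-handed (so a half turn about y gives the same grasp; the last joint's range is limited). The gripper opens to 88 mm and grips with 3 to 60 N. Pads are 20 mm wide; open, the fingers measure 115 mm over their backs; the gripper's body (75 mm by 178 mm) begins 61 mm behind the grasp point.
Start: joints at [1.264, 0.423, 1.63, -0, 1.089, -0.019], TCP at [177.37, 599.287, 222.675] pointing down, gripper open.
Joint ranges: [-3, 3], [-0.9, 2.11], [0.09, 2.58], [-1.31, 4.45], [0.11, 2.69], [-2.54, 2.54]. Speed limits (rad/s): [2.39, 2.39, 3.01, 3.14, 3.14, 3.14].

## Interface

Orientations are given as a rotation vector (axis times angle).
In Python, from workcell import ctrl gives the robot as it stands. The module is installed in compiled form; this text tells all that it offers.
- The arm moves only by the tool carry_out, never from a script. Its arguments are lists of equal length, an entry for each row: "delta_pos": the shift along the tool's x, y, z in cm, a list of three; "rotation": the turn, a rotation vector about the tool's x, y, z in rad, a list of three. In form: {"delta_pos": [[dx, dy, dz], ...], "rotation": [[wx, wy, wz], ...]}. A call has 1 to 12 rows; each row is the pose to reach, as a shift and turn from the pose commanded when the call began, along the tool's axes at that moment; what a row does not reach only later rows make up. A row lasts 1/12 s, in which the tool goes at most 41.7 mm and 7.16 degrees, less where a joint would pass 70% of its speed; a pose out of reach is approached as far as the arm can. A call with a gripper value outside its range is refused whole. "hand" is the closure in counts, from 0 (fully open) to 255 (shut), set as the call begins (left out, the last holds). The fingers move at their own pace and stop on an object; the grip force is fixed at half the most. Time passes only in rows, so rows that repeat a pose let the fingers close. It gives the time, the measured TCP pose, the force and the opening at its end, in the units of the state.
- ctrl.get_obs(): the state, without advancing time (a new reading comes with each control period).
- ctrl.get_image(name): name is "side" or "top"; returns the picture (420x560x3 uint8, red, green, blue); there is no depth.
- ctrl.camera_info(name): a dict with "fov_y" (degrees; the focal length in pixels is half the picture's height over the tangent of half this angle, whatever the lens; pixels are square), "cx", "cy" (the principal point, pixels), "k1" (the pictures are not rectified: a ray, as slopes to the right and down, at radius r is drawn at 1 + k1 r^2 times it, then the intrinsics apply), "R" (3x3) and "t" (3): a world point X has camera coordinates R X + t. Camera axes: x right, y down, z forward; pixel columns grow to the right and rows downward; lengths in mm; the calibration is good to about 2 mm. A picture is of the moment at which its call begins. camera_info takes no time and is no camera call.
- ctrl.close_job(): hands the job in, once; it reports no verdict.
The state is a dict: "t": time; "qpos": joint angles; "qvel": joint speeds; "joint_torque": joint torques, N m; "ee_pos": TCP position; "orientation": TCP orientation; "ft_force": force on the tool from outside, world axes, zero at the start; "moment": the same for the moment, N m; "width": finger opening in mm.
Only numpy, scipy, OpenCV 4.12 (cv2) and the standard library are available. Lean on these libraries where they do the work, as an engineer would, in place of code of your own. Each camera call takes 0.05 s, during which the arm holds its last target.

## Task

Take the pin spanner whose two pins fit the slots of the ring sunk in the wheel hub, set its pins fully down into the slots, and turn the ring clockwise (seen from above) with it until the ring comes up against its stop. Let go and leave the spanner standing upright in the ring, ready for the torque wrench; leave the other spanner alone in its stand.

Things in the scene. Friction and masses are not known exactly. Their poses are not given: they have to be found in the camera images.
- wide_grip (a point): Steel spanner that fits: longer crossbar, 90x34x12 mm; below it 2 tapered pins, 10 thick, 16 long, 66 apart; on top a dark grip block 46 (x) by 18 (y), 44 high. Point: block centre, 54 above the crossbar's underside. z up, x along pins and bar; half a turn is the same. 0.4 kg. Starts upright, crossbar resting on a fixed grey stand's rails (24 high) left or right of the hub; lifts straight out.
- narrow_grip (a point): The other pin spanner, not for this ring: same shape and heights, but its crossbar is only 60 mm long and its pins 38 mm apart. It rests in the other stand and must stay there. The point is the centre of its grip block.
- ring_face (a point): Centre of the top face of the 113 mm steel ring sunk in the fixed wheel hub, 52 mm above the bench. z up; two slots 33 mm from the axis along x and -x, 20 mm deep, 22 mm long radially, giving a pin 11 degrees of play either way. Pins fully down, the crossbar lies on the face, grip centre 54 mm above it. Hub rim (116 mm inside, 144 outside) stands 10 mm above the face; wheel studs around are lower.
- ring (a joint): Turn of the ring, rad, growing clockwise seen from above; ring_face turns with it. Starts at 0 to 0.3; hard stop at 0.9, where the small tab on the ring's +y side meets the lug inside the hub's rim. Stays where left; takes about 0.15 N m to turn.
Things that resemble listed ones, but are neither listed nor needed, are in the scene too. Leave any green or purple look-alike of the part that bears wide_grip alone.

How it is judged (in metres and radians):
On the way, in this order (a step that is already met when the one before it is completed fails the run):
1. the wide spanner's pins are down in the ring's slots (z of wide_grip in the frame of ring_face below 0.061 m and horizontal distance between wide_grip and ring_face below 0.015 m and angle between the x axis of wide_grip and the x axis of ring_face, either way round below 0.35 rad), for 0.1 s.
2. the ring is turned to its stop with the spanner in it (value of joint ring above 0.72 rad and z of wide_grip in the frame of ring_face below 0.061 m and horizontal distance between wide_grip and ring_face below 0.015 m), for 0.1 s.
At the end, for the whole second after the job is handed in: The ring is within 0.18 rad (10 degrees) of its stop; the wide spanner stands in it, upright within 10 degrees, its pins down (grip centre less than 61 mm above the ring's face and within 15 mm of its axis), released; the narrow spanner is within 30 mm of where it was (all of step 2 and angle between wide_grip's own z axis and vertical below 0.17 rad and distance of narrow_grip from where it was at the start of the episode below 0.03 m); the robot touches nothing.
It fails at once if the narrow spanner is taken from its place (moved more than 50 mm) (distance of narrow_grip from where it was at the start of the episode above 0.05 m).
It also fails if it takes over 42 s, if anything falls off the work surface, if the arm or the gripper's body presses on something with over 40 N, if the wrist force passes 120 N, or if a joint passes its speed limit or range.

## Working session

There is one attempt and no reset: what is moved stays moved. The work goes in short steps, Python scripts to look and compute and a tool call to move; the robot and the scene stay as the last step left them, time stands still between calls to the robot, and variables do not carry over. Pictures are saved under pics/ and viewed, and the job is handed in when it is done.

Besides the shell and the picture viewer there is one more tool, called as name(argument=value, ...), one argument or row to a line, values as JSON. carry_out: Moves the arm, as the interface text tells. Its arguments: {"type":"object","properties":{"delta_pos":{"type":"array","items":{"type":"array","items":{"type":"number"}}},"rotation":{"type":"array","items":{"type":"array","items":{"type":"number"}}},"hand":{"type":"number"}},"required":["delta_pos","rotation"]}

```bash
mkdir -p pics
python3 - <<'E'
from workcell import ctrl
import cv2
o=ctrl.get_obs(); print({k:o[k] for k in ('t','ee_pos','orientation','ft_force','width')})
for n in('side','top'):
    cv2.imwrite(f'pics/{n}0.png',ctrl.get_image(n)[:,:,::-1]); print(n,ctrl.camera_info(n))
E
```

```text
{'t': 0.0, 'ee_pos': array([177.20138381, 598.75514179, 221.90266209]), 'orientation': array([-1.33265332, -0.99366953,  0.9957567 ]), 'ft_force': array([-0.54062446, -0.06590516,  0.06612446]), 'width': 87.7762309551325}
side {'fov_y': 48.457324593180196, 'cx': 277.992768518061, 'cy': 209.45260599603478, 'k1': -0.15329723629828942, 'R': array([[ 0.79263434, -0.60953873,  0.01390439],
       [-0.46015395, -0.61302685, -0.64222771],
       [ 0.39998642,  0.50265358, -0.76638779]]), 't': array([-428.98994414,  237.70479146, 1098.88942526])}
top {'fov_y': 55.27636529100741, 'cx': 275.28227382948813, 'cy': 208.185695394867, 'k1': -0.00029360624934083245, 'R': array([[ 0.01576016, -0.99970998, -0.01820913],
       [-0.9845813 , -0.0123434 , -0.17449156],
       [ 0.17421619,  0.02067838, -0.98449029]]), 't': array([-63.10278601, 454.89707354, 873.81298454])}
```

View pics/side0.png

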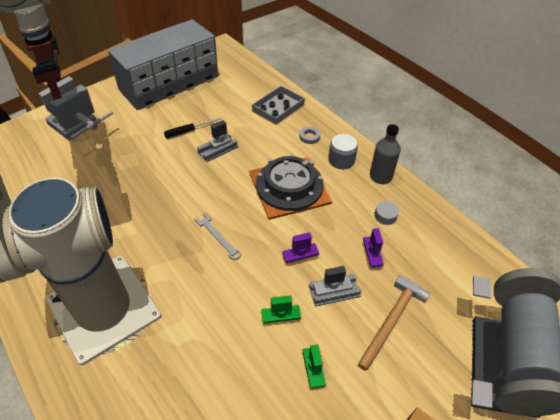

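View pics/top0.png

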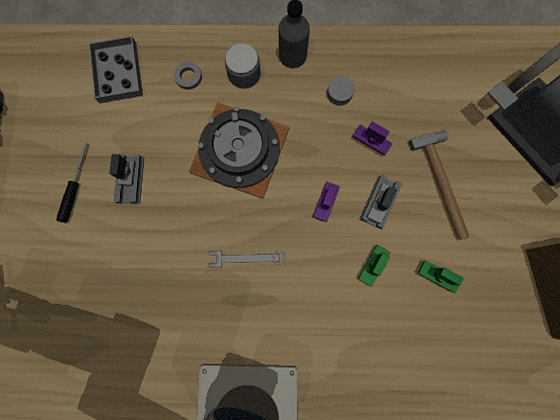

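Run:
```python
import cv2,numpy as np
t=cv2.imread('pics/top0.png');s=cv2.imread('pics/side0.png')
def c(i,x,y,r,k): return cv2.resize(i[y-r:y+r,x-r:x+r],(k,k),interpolation=cv2.INTER_CUBIC)
a=np.hstack([c(t,128,178,35,390),c(t,381,200,35,390)])
cv2.imwrite('pics/z1.png',a)
a=np.hstack([c(s,217,140,30,390),c(s,335,285,30,390)])
cv2.imwrite('pics/z2.png',a)
cv2.imwrite('pics/z3.png',c(t,240,147,50,600))
```

```text
(no output)
```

View pics/z1.png

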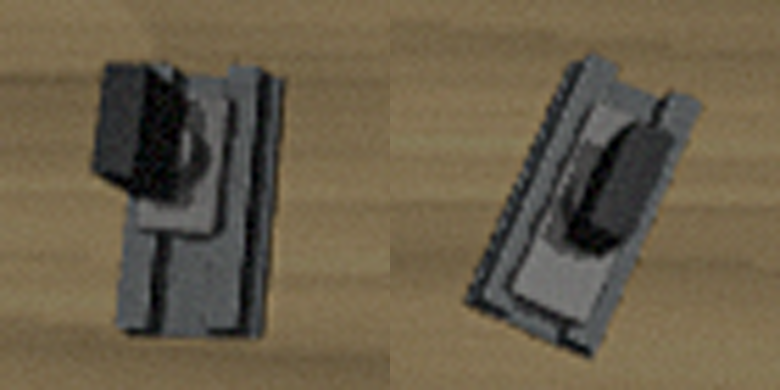

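View pics/z2.png

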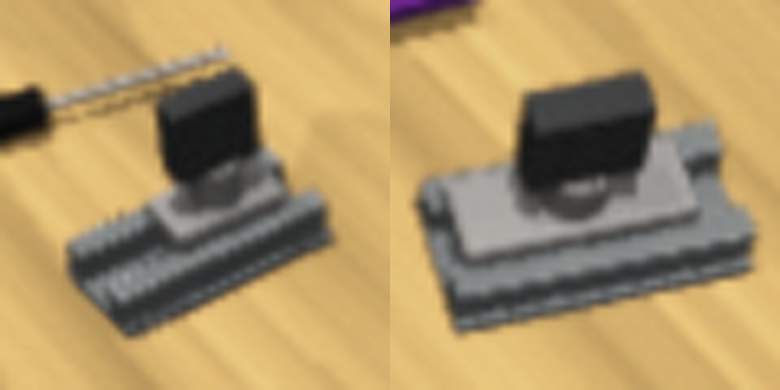

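View pics/z3.png

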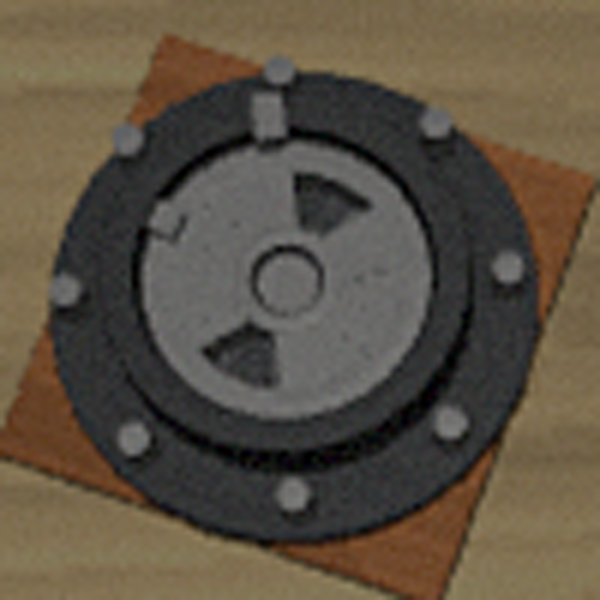

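```bash
cat > h.py <<'E'
import cv2,numpy as np
from workcell import ctrl
def ray(n,uv):
    i=ctrl.camera_info(n);f=210/np.tan(np.radians(i['fov_y']/2))
    K=np.array([[f,0,i['cx']],[0,f,i['cy']],[0,0,1]])
    p=cv2.undistortPoints(np.array(uv,float).reshape(-1,1,2),K,np.array([i['k1'],0,0,0,0])).reshape(-1,2)
    d=np.c_[p,np.ones(len(p))]@i['R']; c=-i['R'].T@i['t']; return c,d
def onz(n,uv,z):
    c,d=ray(n,uv); return c+d*((z-c[2])/d[:,2])[:,None]
def proj(n,X):
    i=ctrl.camera_info(n);f=210/np.tan(np.radians(i['fov_y']/2))
    X=np.atleast_2d(np.array(X,float));p=X@i['R'].T+i['t'];p=p[:,:2]/p[:,2:]
    p=p*(1+i['k1']*(p**2).sum(1))[:,None];return p*f+[i['cx'],i['cy']]
E
python3 - <<'E'
from h import *
def c(i,x,y,r,k): return cv2.resize(i[y-r:y+r,x-r:x+r],(k,k),interpolation=cv2.INTER_NEAREST)
t=cv2.imread('pics/top0.png');s=cv2.imread('pics/side0.png')
for n,im,(x,y) in(('top',t,(381,200)),('side',s,(335,285))):
    r=32;z=im[y-r:y+r,x-r:x+r].astype(int)
    br=z.mean(2); warm=z[:,:,2]-z[:,:,0]
    print(n,np.percentile(br,[5,25,50,75,95]))
    m=((br>(85 if n=='top' else 130))&(abs(warm)<14)).astype(np.uint8)
    dk=((br<70)).astype(np.uint8)
    cv2.imwrite(f'pics/m_{n}.png',np.hstack([c(im,x,y,r,384),cv2.cvtColor(cv2.resize(np.clip(((z[:,:,2]-z[:,:,0])*6+128),0,255).astype(np.uint8),(384,384),interpolation=0),8)]))
E
```

```text
top [ 41.66666667  91.         100.         107.         113.        ]
side [ 54.33333333 124.58333333 163.66666667 172.66666667 182.66666667]
```

View pics/m_top.png

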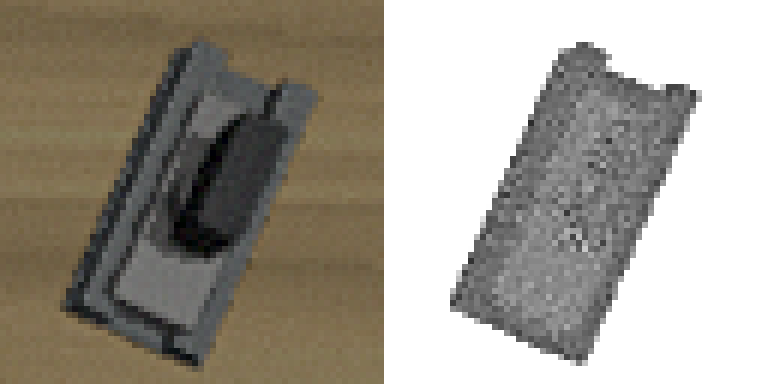

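View pics/m_side.png

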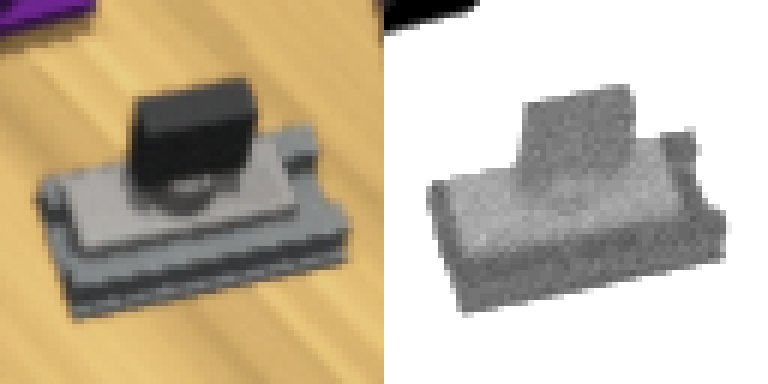

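Run:
```python
from h import *
np.set_printoptions(precision=1,suppress=True)
def T(n,pts,o,k,z):
    uv=(np.array(pts)+.0)/k-.5+np.array(o);X=onz(n,uv,z)[:,:2];c=X.mean(0);print(n,z,X.tolist().__len__(),'\n',X,'c',c,'edges',np.linalg.norm(X-np.roll(X,-1,0),axis=1));return X
T('top',[(245,115),(288,125),(238,235),(192,222)],(349,168),6,100)
T('side',[(140,97),(248,78),(257,108),(137,130)],(303,253),6,100)
T('side',[(65,182),(283,140),(297,207),(78,243)],(303,253),6,36)
T('top',[(200,95),(122,300),(198,325)],(349,168),6,36)
# stand outline
T('top',[(190,43),(318,95),(203,362),(65,308)],(349,168),6,24)
# ring: slots/centre
i=cv2.imread('pics/top0.png')
g=i.mean(2)
X=T('top',[(330,207),(243,355)],(190,97),6,52)
d=X[0]-X[1];print('slot dir deg',np.degrees(np.arctan2(d[1],d[0])),'mid')
X=T('top',[(293,175),(370,207),(318,237)],(190,97),6,52)
X=T('top',[(203,350),(278,387),(252,322)],(190,97),6,52)
X=T('top',[(288,282),(168,222)],(190,97),6,52)
T('top',[(288,282-140),(288,282+138),(140,282),(434,282)],(190,97),6,52)
# studs circle
st=np.array([(279,70),(435,122),(508,267),(450,424),(292,494),(133,438),(65,290),(127,137)])
for z in(20,40):
  X=T('top',st,(190,97),6,z)
  A=np.c_[2*X,np.ones(8)];s=np.linalg.lstsq(A,(X**2).sum(1),rcond=None)[0];print('circ',s[:2],np.sqrt(s[2]+s[0]**2+s[1]**2))
```

```text
top 100 4 
 [[ 494.7 -300.5]
 [ 491.2 -315.5]
 [ 451.3 -296.6]
 [ 455.7 -280.6]] c [ 473.2 -298.3] edges [15.5 44.2 16.6 43.7]
side 100 4 
 [[ 459.8 -283.3]
 [ 498.7 -302. ]
 [ 492.2 -314.2]
 [ 449.1 -293.7]] c [ 474.9 -298.3] edges [43.2 13.8 47.7 14.9]
side 36 4 
 [[ 441.3 -268.1]
 [ 524.4 -306.9]
 [ 507.5 -333.4]
 [ 427.4 -292.5]] c [ 475.1 -300.2] edges [91.8 31.5 89.9 28.1]
top 36 3 
 [[ 517.5 -300.7]
 [ 437.6 -269. ]
 [ 428.4 -297.3]] c [ 461.1 -289. ] edges [86.  29.7 89.1]
top 24 4 
 [[ 541.2 -300.5]
 [ 520.9 -349.3]
 [ 415.9 -301.7]
 [ 436.1 -249.8]] c [ 478.5 -300.3] edges [ 52.9 115.3  55.7 116.7]
top 52 2 
 [[635.1  17.6]
 [575.1  49.3]] c [605.1  33.5] edges [67.9 67.9]
slot dir deg -27.84813596275648 mid
top 52 3 
 [[648.1  32.4]
 [635.2   2.1]
 [622.8  21.9]] c [635.4  18.8] edges [32.9 23.4 27.3]
top 52 3 
 [[576.9  64.8]
 [562.5  35.5]
 [588.3  46.3]] c [575.9  48.9] edges [32.7 28.  21.7]
top 52 2 
 [[604.5  33. ]
 [628.4  80.4]] c [616.5  56.7] edges [53.1 53.1]
top 52 4 
 [[661.6  34.8]
 [549.4  31.2]
 [604.   90.3]
 [605.1 -23.4]] c [605.   33.2] edges [112.2  80.4 113.7  81.2]
top 20 8 
 [[705.7  43.5]
 [683.8 -20.5]
 [622.7 -51. ]
 [557.6 -29.1]
 [528.5  32.5]
 [550.5  96.3]
 [611.4 126.2]
 [676.4 104.2]] c [617.1  37.8] edges [67.6 68.3 68.7 68.2 67.5 67.9 68.6 67.4]
circ [617.   37.6] 88.85306152550629
top 40 8 
 [[696.8  40.9]
 [675.4 -21.7]
 [615.6 -51.5]
 [551.9 -30.1]
 [523.4  30.1]
 [545.   92.5]
 [604.6 121.8]
 [668.1 100.3]] c [610.1  35.3] edges [66.1 66.8 67.2 66.7 66.  66.4 67.1 65.9]
circ [610.   35.1] 86.91829147746049
```

```bash
cat >> h.py <<'E'
from scipy.spatial.transform import Rotation as Ro
def state():
    o=ctrl.get_obs();return o,np.array(o['ee_pos']),Ro.from_rotvec(o['orientation'])
def target(h):  # tool x heading (deg), tool y down
    a=np.radians(h);x=np.array([np.cos(a),np.sin(a),0]);y=np.array([0,0,-1.]);return Ro.from_matrix(np.c_[x,y,np.cross(x,y)])
def go(pos,h):
    o,p,R=state();d=R.inv().apply(np.array(pos,float)-p)/10;w=(R.inv()*target(h)).as_rotvec()
    x=R.as_matrix()[:,0];print('t',round(o['t'],2),'pos',p.round(1),'head',np.degrees(np.arctan2(x[1],x[0])).round(2),'tilt',R.as_matrix()[:,1].round(3),'q',np.round(o['qpos'],2),'F',np.round(o['ft_force'],1),'w',round(o['width'],1))
    print('delta',d.round(2),'rot',w.round(3),'deg',np.degrees(np.linalg.norm(w)).round(1))
E
python3 - <<'E'
from h import *
go((480,150,240),64.6)
go((480,150,240),-115.4)
E
```

```text
t 0.1 pos [177.2 598.8 222. ] head 73.51 tilt [-0.    -0.001 -1.   ] q [ 1.26  0.42  1.63  0.    1.09 -0.02] F [ 0.2 -0.4  1.4] w 87.6
delta [-34.44  -1.75 -41.77] rot [ 0.     0.155 -0.001] deg 8.9
t 0.1 pos [177.2 598.8 222. ] head 73.51 tilt [-0.    -0.001 -1.   ] q [ 1.26  0.42  1.63  0.    1.09 -0.02] F [ 0.2 -0.4  1.4] w 87.6
delta [-34.44  -1.75 -41.77] rot [-2.000e-03 -2.986e+00 -0.000e+00] deg 171.1
```

carry_out(
  delta_pos=[
    [-34.4,-1.8,-41.8],
    [-34.4,-1.8,-41.8],
    [-34.4,-1.8,-41.8],
    [-34.4,-1.8,-41.8],
    [-34.4,-1.8,-41.8],
    [-34.4,-1.8,-41.8],
    [-34.4,-1.8,-41.8],
    [-34.4,-1.8,-41.8],
    [-34.4,-1.8,-41.8],
    [-34.4,-1.8,-41.8],
    [-34.4,-1.8,-41.8],
    [-34.4,-1.8,-41.8],
  ],
  rotation=[
    [0,0.155,0],
    [0,0.155,0],
    [0,0.155,0],
    [0,0.155,0],
    [0,0.155,0],
    [0,0.155,0],
    [0,0.155,0],
    [0,0.155,0],
    [0,0.155,0],
    [0,0.155,0],
    [0,0.155,0],
    [0,0.155,0],
  ],
  hand=110,
)

```text
t: 1.1
ee_pos: [457.8, 183.3, 239.3]
orientation: [-1.387, -0.877, 0.877]
ft_force: [0.0, 1.2, -0.5]
width: 50.3
```

```bash
python3 -c "
from h import *
go((474,-298.5,170),64.6)"
```

```text
t 1.1 pos [457.8 183.3 239.3] head 64.63 tilt [-0. -0. -1.] q [ 0.36  0.21  1.9   0.    1.03 -0.77] F [ 0.   1.2 -0.5] w 50.3
delta [-42.84   6.93 -22.11] rot [-0.     0.001 -0.   ] deg 0.0
```

carry_out(
  delta_pos=[
    [-42.8,6.9,-22.1],
    [-42.8,6.9,-22.1],
    [-42.8,6.9,-22.1],
    [-42.8,6.9,-22.1],
    [-42.8,6.9,-22.1],
    [-42.8,6.9,-22.1],
    [-42.8,6.9,-22.1],
    [-42.8,6.9,-22.1],
    [-42.8,6.9,-22.1],
    [-42.8,6.9,-22.1],
    [-42.8,6.9,-22.1],
    [-42.8,6.9,-22.1],
  ],
  rotation=[
    [0,0,0],
    [0,0,0],
    [0,0,0],
    [0,0,0],
    [0,0,0],
    [0,0,0],
    [0,0,0],
    [0,0,0],
    [0,0,0],
    [0,0,0],
    [0,0,0],
    [0,0,0],
  ],
)

```text
t: 2.1
ee_pos: [473.0, -299.5, 169.6]
orientation: [-1.387, -0.876, 0.876]
ft_force: [-0.8, 0.3, 0.0]
width: 50.0
```

```bash
python3 -c "
from h import *
go((474,-298.5,120),64.6)
cv2.imwrite('pics/a.png',ctrl.get_image('side')[:,:,::-1])"
```

```text
t 2.1 pos [ 473.  -299.5  169.6] head 64.54 tilt [-0. -0. -1.] q [-0.59  0.4   1.82 -0.    0.93 -1.71] F [-0.8  0.3  0. ] w 50.0
delta [ 0.13  4.96 -0.05] rot [ 0.    -0.001 -0.   ] deg 0.1
```

View pics/a.png

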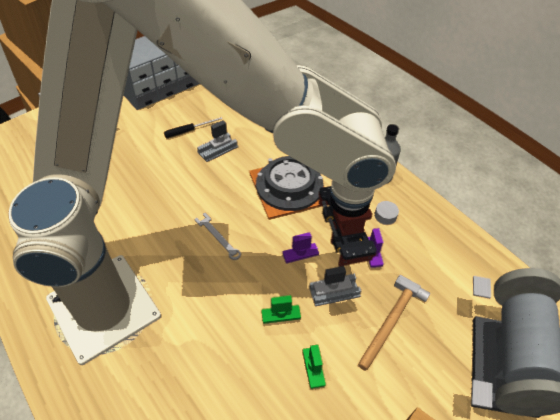

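carry_out(
  delta_pos=[
    [0.1,3.5,-0.05],
    [0.1,7.0,-0.05],
    [0.1,9.0,-0.05],
    [0.1,10.0,-0.05],
    [0.1,10.9,-0.05],
    [0.1,10.9,-0.05],
  ],
  rotation=[
    [0,0,0],
    [0,0,0],
    [0,0,0],
    [0,0,0],
    [0,0,0],
    [0,0,0],
  ],
)

```text
t: 2.65
ee_pos: [473.9, -294.9, 60.2]
orientation: [-1.385, -0.876, 0.878]
ft_force: [0.2, 0.8, 0.3]
width: 49.8
```

```bash
python3 -c "
from h import *
go((474,-298.5,60),64.6)
cv2.imwrite('pics/b.png',np.hstack([cv2.resize(ctrl.get_image('side')[220:340,270:410,::-1],(420,360)),cv2.resize(ctrl.get_image('top')[140:260,320:440,::-1],(360,360))]))"
```

```text
t 2.65 pos [ 473.9 -294.9   60.2] head 64.64 tilt [-0.002  0.001 -1.   ] q [-0.58  0.56  1.87  0.    0.71 -1.71] F [0.2 0.8 0.3] w 49.8
delta [-0.32  0.01 -0.16] rot [-0.002  0.001  0.   ] deg 0.1
```

View pics/b.png

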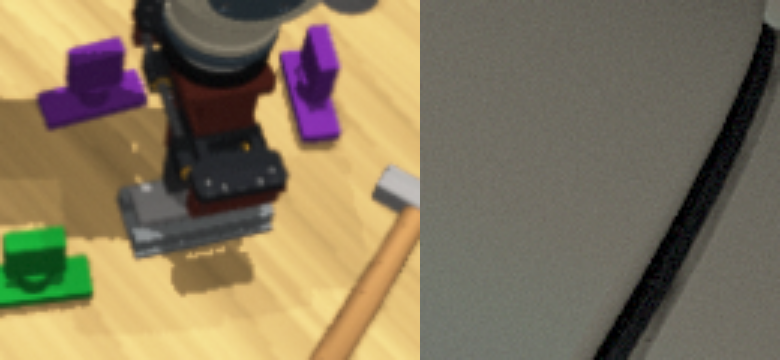

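carry_out(
  delta_pos=[
    [-0.32,0,-0.15],
    [-0.32,0,-0.15],
    [-0.32,0,-0.15],
    [-0.32,0,-0.15],
  ],
  rotation=[
    [0,0,0],
    [0,0,0],
    [0,0,0],
    [0,0,0],
  ],
)

```text
t: 3.08
ee_pos: [474.8, -299.3, 62.1]
orientation: [-1.388, -0.878, 0.877]
ft_force: [0.6, -0.0, 0.1]
width: 50.1
```

carry_out(
  delta_pos=[
    [0,0,0],
    [0,0,0],
    [0,0,0],
    [0,0,0],
    [0,0,0],
    [0,0,0],
    [0,0,0],
    [0,0,0],
  ],
  rotation=[
    [0,0,0],
    [0,0,0],
    [0,0,0],
    [0,0,0],
    [0,0,0],
    [0,0,0],
    [0,0,0],
    [0,0,0],
  ],
  hand=255,
)

```text
t: 3.75
ee_pos: [474.4, -298.9, 61.2]
orientation: [-1.387, -0.877, 0.877]
ft_force: [-0.2, 0.2, -0.4]
width: 18.1
```

```bash
python3 -c "
from h import *
go((474,-298.5,160),64.6)"
```

```text
t 3.75 pos [ 474.4 -298.9   61.2] head 64.63 tilt [-0.  0. -1.] q [-0.58  0.56  1.86  0.    0.71 -1.71] F [-0.2  0.2 -0.4] w 18.1
delta [ 0.02 -9.88  0.05] rot [-0.     0.001  0.   ] deg 0.0
```

carry_out(
  delta_pos=[
    [0,-1.5,0],
    [0,-4,0],
    [0,-8,0],
    [0,-12,0],
    [0,-13,0],
    [0,-13,0],
  ],
  rotation=[
    [0,0,0],
    [0,0,0],
    [0,0,0],
    [0,0,0],
    [0,0,0],
    [0,0,0],
  ],
)

```text
t: 4.25
ee_pos: [475.9, -300.1, 194.1]
orientation: [-1.392, -0.88, 0.876]
ft_force: [0.9, -0.6, -5.3]
width: 17.9
```

```bash
python3 -c "
from h import *
go((605,33.3,180),62.6)
cv2.imwrite('pics/c.png',ctrl.get_image('side')[:,:,::-1])"
```

```text
t 4.25 pos [ 475.9 -300.1  194.1] head 64.63 tilt [ 0.005 -0.003 -1.   ] q [-0.58  0.37  1.8  -0.    0.97 -1.71] F [ 0.9 -0.6 -5.3] w 17.9
delta [35.65  1.36  2.63] rot [ 0.006  0.035 -0.001] deg 2.1
```

View pics/c.png

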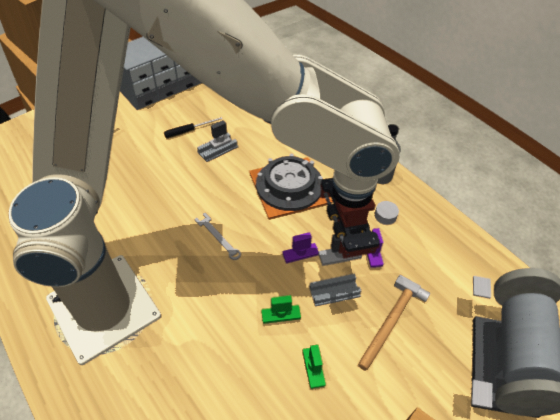

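carry_out(
  delta_pos=[
    [35.6,0.5,2.7],
    [35.6,0.5,2.7],
    [35.6,0.5,2.7],
    [35.6,0.5,2.7],
    [35.6,0.5,2.7],
    [35.6,0.5,2.7],
    [35.6,0.5,2.7],
    [35.6,0.5,2.7],
    [35.6,0.5,2.7],
    [35.6,0.5,2.7],
    [35.6,0.5,2.7],
    [35.6,0.5,2.7],
  ],
  rotation=[
    [0,0.035,0],
    [0,0.035,0],
    [0,0.035,0],
    [0,0.035,0],
    [0,0.035,0],
    [0,0.035,0],
    [0,0.035,0],
    [0,0.035,0],
    [0,0.035,0],
    [0,0.035,0],
    [0,0.035,0],
    [0,0.035,0],
  ],
)

```text
t: 5.3
ee_pos: [600.7, 33.9, 183.6]
orientation: [-1.396, -0.847, 0.854]
ft_force: [0.3, 0.4, -4.2]
width: 17.6
```

```bash
python3 -c "
from h import *
go((605,33.3,130),62.6)
cv2.imwrite('pics/d.png',np.hstack([cv2.resize(ctrl.get_image('side')[100:240,210:370,::-1],(480,420)),cv2.resize(ctrl.get_image('top')[90:210,180:300,::-1],(300,420))]))"
```

```text
t 5.3 pos [600.7  33.9 183.6] head 62.65 tilt [-0.005 -0.001 -1.   ] q [ 0.04  0.44  1.71 -0.    1.   -1.06] F [ 0.3  0.4 -4.2] w 17.6
delta [ 0.17  5.36 -0.43] rot [-0.004  0.001 -0.003] deg 0.3
```

View pics/d.png

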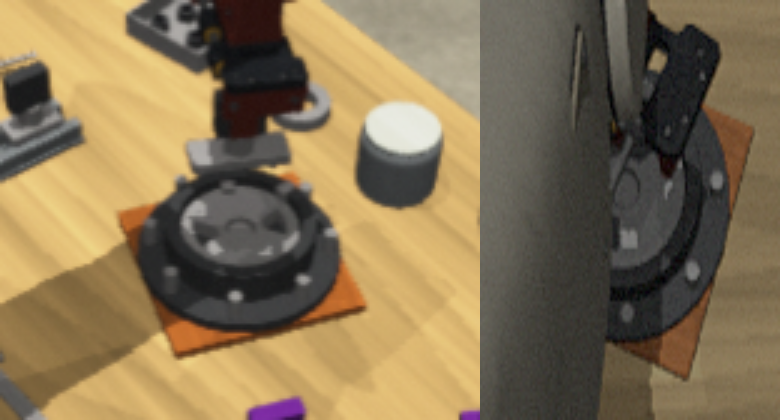

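```bash
python3 -c "
from h import *
o,p,R=state();print(p)
c=R.apply([0,0,0])
M=R.as_matrix();x=M[:,2];y=M[:,0];d=M[:,1]
P=[p+d*(25 if k<4 else 37)+sx*45*x+sy*17*y for k,(sx,sy) in enumerate([(1,1),(1,-1),(-1,-1),(-1,1)]*2)]
uv=proj('side',P);print(((uv+.5-[210,100])*3).round(0))
go((605,33.3,130),62.6)
im=ctrl.get_image('side')[:,:,::-1].copy()
big=cv2.resize(im[125:175,255:325],(784,560),interpolation=cv2.INTER_CUBIC)
for a in uv: cv2.circle(big,tuple(int(v) for v in (a+.5-[255,125])*11.2),3,(0,0,255),-1)
cv2.imwrite('pics/e.png',big)
"
```

```text
[601.29099562  33.04191388 184.79113918]
[[186. 139.]
 [192. 165.]
 [293. 154.]
 [285. 129.]
 [186. 149.]
 [192. 175.]
 [292. 164.]
 [284. 139.]]
t 5.4 pos [601.3  33.  184.8] head 62.55 tilt [-0.003 -0.    -1.   ] q [ 0.04  0.44  1.71 -0.    1.   -1.06] F [ 0.3  0.5 -3.1] w 18.0
delta [ 0.2   5.48 -0.33] rot [-0.002 -0.001 -0.002] deg 0.2
```

View pics/e.png

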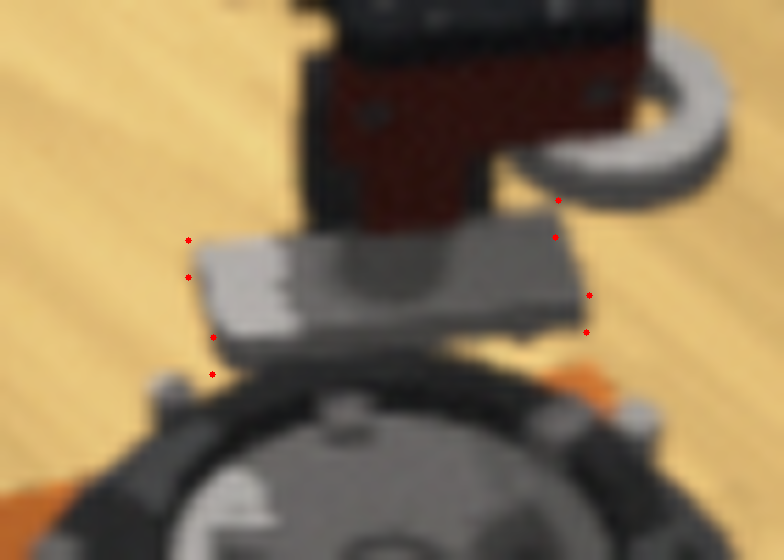

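carry_out(
  delta_pos=[
    [0.2,2,-0.35],
    [0.2,4,-0.35],
    [0.2,5,-0.35],
    [0.2,5,-0.35],
    [0.2,5,-0.35],
    [0.2,5,-0.35],
  ],
  rotation=[
    [0,0,0],
    [0,0,0],
    [0,0,0],
    [0,0,0],
    [0,0,0],
    [0,0,0],
  ],
)

```text
t: 5.95
ee_pos: [607.1, 34.1, 137.2]
orientation: [-1.399, -0.851, 0.849]
ft_force: [-0.4, 1.0, -4.4]
width: 18.3
```

```bash
python3 -c "
from h import *
go((605,33.3,110),62.6)
cv2.imwrite('pics/f.png',cv2.resize(ctrl.get_image('side')[125:225,220:360,::-1],(784,560),interpolation=2))"
```

```text
t 5.95 pos [607.1  34.1 137.2] head 62.59 tilt [ 0.001  0.    -1.   ] q [ 0.04  0.5   1.73 -0.    0.91 -1.06] F [-0.4  1.  -4.4] w 18.3
delta [-0.17  2.72  0.16] rot [ 0.001 -0.     0.001] deg 0.1
```

View pics/f.png

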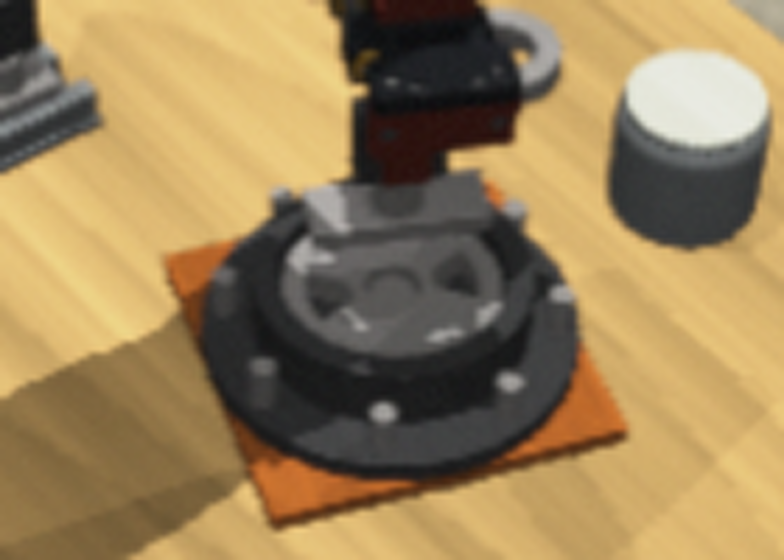

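```bash
python3 -c "
from h import *
X=onz('side',np.array([(325,297),(457,277),(391,286)])/5.6-.5+[220,125],52);print(X.round(1),X[:2].mean(0)); d=X[1]-X[0];print(np.degrees(np.arctan2(d[1],d[0])),np.linalg.norm(d))
go((604.8,33.3,110),62.6)"
```

```text
[[575.5  47.9  52. ]
 [637.7  19.   52. ]
 [606.9  34.1  52. ]] [606.63189416  33.45117074  52.        ]
-24.92799449945003 68.60277321024002
t 6.0 pos [607.3  34.2 137.4] head 62.6 tilt [ 0.002  0.    -1.   ] q [ 0.04  0.5   1.73  0.    0.91 -1.06] F [ 0.6  0.2 -4.5] w 17.8
delta [-0.2   2.74  0.19] rot [0.002 0.    0.001] deg 0.1
```

carry_out(
  delta_pos=[
    [-0.1,1.0,0.1],
    [-0.1,2.0,0.1],
    [-0.1,2.6,0.1],
    [-0.1,3.1,0.1],
    [-0.1,3.5,0.1],
    [-0.1,3.9,0.1],
    [-0.1,4.2,0.1],
    [-0.1,4.2,0.1],
  ],
  rotation=[
    [0,0,0],
    [0,0,0],
    [0,0,0],
    [0,0,0],
    [0,0,0],
    [0,0,0],
    [0,0,0],
    [0,0,0],
  ],
)

```text
t: 6.67
ee_pos: [604.9, 34.0, 93.6]
orientation: [-1.398, -0.85, 0.851]
ft_force: [-0.6, 0.4, -4.2]
width: 17.8
```

```bash
python3 -c "
from h import *
go((605.8,33.4,89.5),62.6)
cv2.imwrite('pics/g.png',cv2.resize(ctrl.get_image('side')[125:225,220:360,::-1],(784,560),interpolation=2))"
```

```text
t 6.67 pos [604.9  34.   93.6] head 62.63 tilt [-0.001 -0.    -1.   ] q [ 0.04  0.56  1.75  0.    0.83 -1.06] F [-0.6  0.4 -4.2] w 17.8
delta [-0.01  0.41 -0.11] rot [-0.001  0.    -0.   ] deg 0.1
```

View pics/g.png

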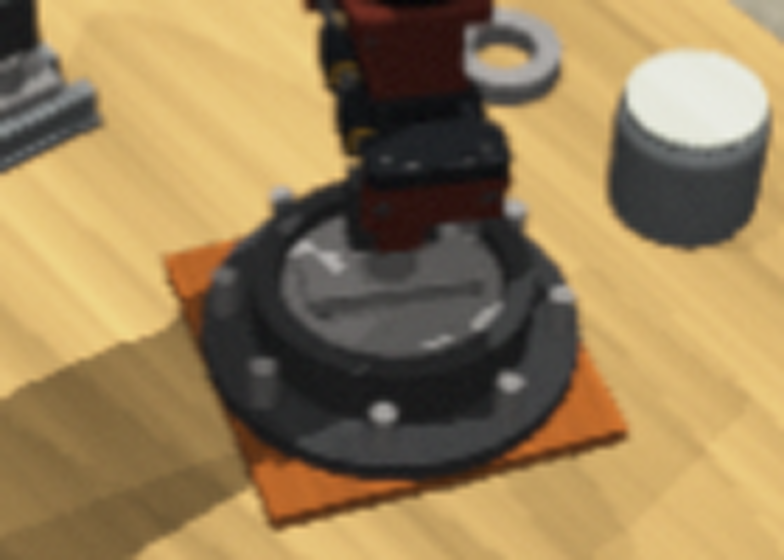

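carry_out(
  delta_pos=[
    [0,0.1,0],
    [0,0.2,0],
    [0,0.3,0],
    [0,0.4,0],
    [0,0.45,0],
    [0,0.45,0],
  ],
  rotation=[
    [0,0,0],
    [0,0,0],
    [0,0,0],
    [0,0,0],
    [0,0,0],
    [0,0,0],
  ],
)

```text
t: 7.22
ee_pos: [605.2, 34.0, 89.7]
orientation: [-1.398, -0.85, 0.851]
ft_force: [-0.1, 0.3, -4.3]
width: 17.7
```

carry_out(
  delta_pos=[
    [0,0.05,0],
    [0,0.1,0],
    [0,0.1,0],
    [0,0.1,0],
  ],
  rotation=[
    [0,0,0],
    [0,0,0],
    [0,0,0],
    [0,0,0],
  ],
)

```text
t: 7.55
ee_pos: [605.3, 34.0, 89.2]
orientation: [-1.398, -0.851, 0.85]
ft_force: [-1.3, -0.5, 1.0]
width: 17.7
```

carry_out(
  delta_pos=[
    [0,0,0],
    [0,0,0],
    [0,0,0],
    [0,0,0],
    [0,0,0],
    [0,0,0],
    [0,0,0],
    [0,0,0],
    [0,0,0],
    [0,0,0],
    [0,0,0],
    [0,0,0],
  ],
  rotation=[
    [0,0.05,0],
    [0,0.1,0],
    [0,0.15,0],
    [0,0.2,0],
    [0,0.25,0],
    [0,0.3,0],
    [0,0.35,0],
    [0,0.4,0],
    [0,0.45,0],
    [0,0.5,0],
    [0,0.5,0],
    [0,0.5,0],
  ],
)

```text
t: 8.55
ee_pos: [606.7, 34.6, 89.3]
orientation: [-1.52, -0.468, 0.463]
ft_force: [2.9, 3.6, -3.0]
width: 17.8
```

```bash
python3 -c "
from h import *
go((605.8,33.4,89.2),62.6)
print(ctrl.get_obs()['moment'])
cv2.imwrite('pics/i.png',np.hstack([cv2.resize(ctrl.get_image('side')[135:215,230:350,::-1],(480,320),interpolation=2),cv2.resize(ctrl.get_image('top')[90:210,180:300,::-1],(320,320))]))"
```

```text
t 8.55 pos [606.7  34.6  89.3] head 34.06 tilt [ 0.003  0.001 -1.   ] q [ 0.04  0.57  1.75  0.    0.82 -0.56] F [ 2.9  3.6 -3. ] w 17.8
delta [-0.14  0.01 -0.04] rot [ 0.002 -0.498  0.003] deg 28.5
[ 0.85653525 -0.91215015  0.08456319]
```

View pics/i.png

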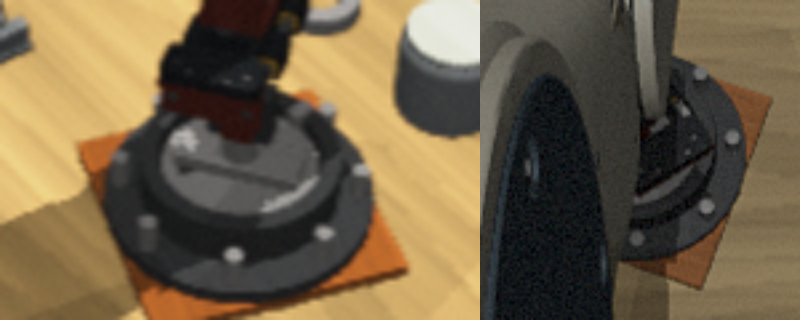

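carry_out(
  delta_pos=[
    [0,0,0],
    [0,0,0],
    [0,0,0],
    [0,0,0],
    [0,0,0],
    [0,0,0],
    [0,0,0],
  ],
  rotation=[
    [0,0.04,0],
    [0,0.08,0],
    [0,0.12,0],
    [0,0.16,0],
    [0,0.2,0],
    [0,0.2,0],
    [0,0.2,0],
  ],
)

```text
t: 9.23
ee_pos: [606.6, 34.3, 89.3]
orientation: [-1.549, -0.312, 0.307]
ft_force: [4.4, 3.4, -2.1]
width: 18.0
```

```bash
python3 -c "
from h import *
go((605.8,33.4,89.2),62.6)
print(ctrl.get_obs()['moment'])"
```

```text
t 9.23 pos [606.6  34.3  89.3] head 22.61 tilt [ 0.003  0.    -1.   ] q [ 0.04  0.57  1.75  0.    0.82 -0.36] F [ 4.4  3.4 -2.1] w 18.0
delta [-0.11  0.01 -0.05] rot [ 0.002 -0.698  0.002] deg 40.0
[ 0.60879556 -1.00342358  0.13735107]
```

carry_out(
  delta_pos=[
    [0,0,0],
    [0,0,0],
    [0,0,0],
    [0,0,0],
    [0,0,0],
    [0,0,0],
  ],
  rotation=[
    [0,0.03,0],
    [0,0.06,0],
    [0,0.09,0],
    [0,0.12,0],
    [0,0.12,0],
    [0,0.12,0],
  ],
)

```text
t: 9.73
ee_pos: [606.4, 34.1, 89.3]
orientation: [-1.56, -0.218, 0.213]
ft_force: [4.3, 3.1, -1.6]
width: 17.9
```

```bash
python3 -c "
from h import *
go((605.8,33.4,89.2),62.6)
print(ctrl.get_obs()['moment'])"
```

```text
t 9.73 pos [606.4  34.1  89.3] head 15.73 tilt [ 0.003  0.    -1.   ] q [ 0.04  0.57  1.75  0.    0.82 -0.24] F [ 4.3  3.1 -1.6] w 17.9
delta [-0.08  0.01 -0.05] rot [ 0.002 -0.818  0.002] deg 46.9
[ 0.52687105 -0.99054735  0.07158186]
```

carry_out(
  delta_pos=[
    [0,0,0],
    [0,0,0],
    [0,0,0],
    [0,0,0],
    [0,0,0],
    [0,0,0],
  ],
  rotation=[
    [0,0.03,0],
    [0,0.06,0],
    [0,0.09,0],
    [0,0.09,0],
    [0,0.09,0],
    [0,0.09,0],
  ],
)

```text
t: 10.23
ee_pos: [606.3, 34.0, 89.3]
orientation: [-1.566, -0.147, 0.143]
ft_force: [4.4, 2.1, -1.9]
width: 17.9
```

```bash
python3 -c "
from h import *
go((605.8,33.4,89.2),62.6)
print(ctrl.get_obs()['moment'])
cv2.imwrite('pics/j.png',cv2.resize(ctrl.get_image('side')[135:215,230:350,::-1],(780,520),interpolation=2))"
```

```text
t 10.23 pos [606.3  34.   89.3] head 10.58 tilt [ 0.002  0.    -1.   ] q [ 0.04  0.57  1.75 -0.    0.82 -0.15] F [ 4.4  2.1 -1.9] w 17.9
delta [-0.06  0.01 -0.05] rot [ 0.001 -0.908  0.002] deg 52.0
[ 0.43074391 -0.95244273  0.09335654]
```

View pics/j.png

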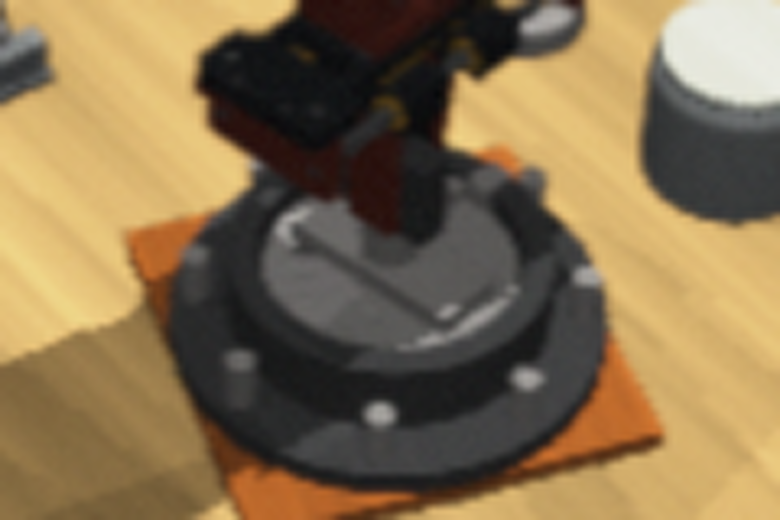

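carry_out(
  delta_pos=[
    [0,0,0],
    [0,0,0],
    [0,0,0],
    [0,0,0],
    [0,0,0],
    [0,0,0],
  ],
  rotation=[
    [0,0.03,0],
    [0,0.06,0],
    [0,0.08,0],
    [0,0.08,0],
    [0,0.08,0],
    [0,0.08,0],
  ],
)

```text
t: 10.78
ee_pos: [606.5, 34.0, 89.3]
orientation: [-1.57, -0.086, 0.081]
ft_force: [5.0, 2.6, -2.1]
width: 18.3
```

```bash
python3 -c "
from h import *
go((605.8,33.4,89.2),62.6)
print(ctrl.get_obs()['moment'])"
```

```text
t 10.78 pos [606.5  34.   89.3] head 6.1 tilt [ 0.003 -0.    -1.   ] q [ 0.04  0.57  1.75 -0.    0.82 -0.07] F [ 5.   2.6 -2.1] w 18.3
delta [-0.08  0.01 -0.05] rot [ 0.002 -0.986  0.002] deg 56.5
[ 0.35281891 -1.11093157  0.76920799]
```

carry_out(
  delta_pos=[
    [0,0,0],
    [0,0,0],
    [0,0,0],
  ],
  rotation=[
    [0,-0.02,0],
    [0,-0.02,0],
    [0,-0.02,0],
  ],
)

```text
t: 11.03
ee_pos: [606.5, 34.0, 89.3]
orientation: [-1.569, -0.101, 0.096]
ft_force: [5.3, 2.6, -2.5]
width: 17.9
```

carry_out(
  delta_pos=[
    [0,0,0],
    [0,0,0],
    [0,0,0],
    [0,0,0],
    [0,0,0],
    [0,0,0],
  ],
  rotation=[
    [0,0,0],
    [0,0,0],
    [0,0,0],
    [0,0,0],
    [0,0,0],
    [0,0,0],
  ],
  hand=110,
)

```text
t: 11.53
ee_pos: [604.9, 33.9, 88.7]
orientation: [-1.569, -0.096, 0.097]
ft_force: [-0.0, -0.8, -0.6]
width: 49.6
```

carry_out(
  delta_pos=[
    [0,-2,0],
    [0,-5,0],
    [0,-8,0],
    [0,-11,0],
    [0,-14,0],
    [0,-17,0],
    [0,-17,0],
    [0,-17,0],
  ],
  rotation=[
    [0,0,0],
    [0,0,0],
    [0,0,0],
    [0,0,0],
    [0,0,0],
    [0,0,0],
    [0,0,0],
    [0,0,0],
  ],
)

```text
t: 12.2
ee_pos: [606.1, 34.0, 260.7]
orientation: [-1.569, -0.1, 0.094]
ft_force: [0.5, 0.2, -0.2]
width: 50.2
```

```bash
python3 -c "
from h import *
go((420,150,270),10)
cv2.imwrite('pics/k.png',cv2.resize(ctrl.get_image('side')[115:215,220:360,::-1],(784,560),interpolation=2))"
```

```text
t 12.2 pos [606.1  34.  260.7] head 7.05 tilt [ 0.004  0.    -1.   ] q [ 0.04  0.35  1.64 -0.    1.14 -0.09] F [ 0.5  0.2 -0.2] w 50.2
delta [-17.04  -1.    13.8 ] rot [ 0.    -0.052  0.004] deg 3.0
```

View pics/k.png

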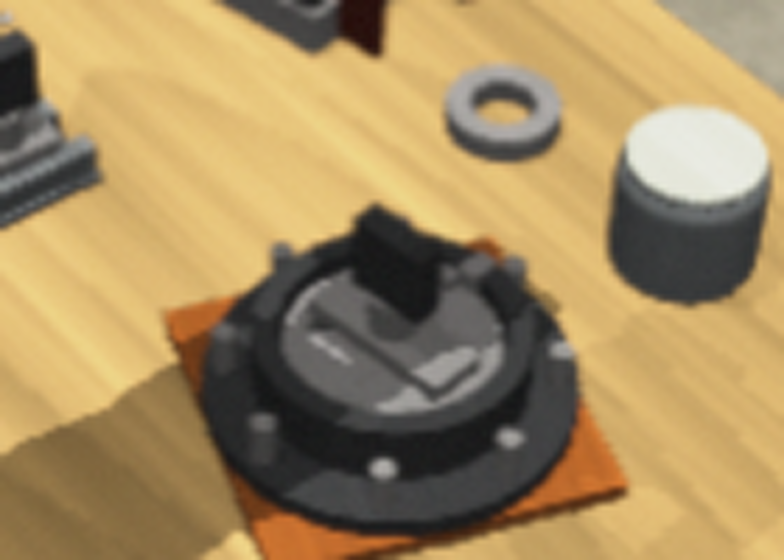

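```bash
python3 -c "
from h import *
go((380,-330,270),7)"
```

```text
t 12.25 pos [605.   34.  258.9] head 7.05 tilt [ 0. -0. -1.] q [ 0.04  0.36  1.64 -0.    1.14 -0.09] F [-0.2 -0.4 -1.5] w 50.1
delta [-26.8   -1.12 -33.36] rot [0.    0.001 0.   ] deg 0.1
```

carry_out(
  delta_pos=[
    [-26.8,-1.1,-33.4],
    [-26.8,-1.1,-33.4],
    [-26.8,-1.1,-33.4],
    [-26.8,-1.1,-33.4],
    [-26.8,-1.1,-33.4],
    [-26.8,-1.1,-33.4],
    [-26.8,-1.1,-33.4],
    [-26.8,-1.1,-33.4],
    [-26.8,-1.1,-33.4],
    [-26.8,-1.1,-33.4],
    [-26.8,-1.1,-33.4],
    [-26.8,-1.1,-33.4],
  ],
  rotation=[
    [0,0,0],
    [0,0,0],
    [0,0,0],
    [0,0,0],
    [0,0,0],
    [0,0,0],
    [0,0,0],
    [0,0,0],
    [0,0,0],
    [0,0,0],
    [0,0,0],
    [0,0,0],
  ],
)

```text
t: 13.25
ee_pos: [378.1, -331.9, 268.2]
orientation: [-1.567, -0.091, 0.095]
ft_force: [0.0, 0.0, 0.6]
width: 50.2
```

```bash
python3 -c "
from h import *
im=ctrl.get_image('top')[:,:,::-1]
cv2.imwrite('pics/l.png',np.hstack([cv2.resize(im[97:197,190:290],(600,600),interpolation=2),cv2.resize(im[148:208,110:150],(200,600),interpolation=0)[:, :]]))"
```

```text
(no output)
```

View pics/l.png

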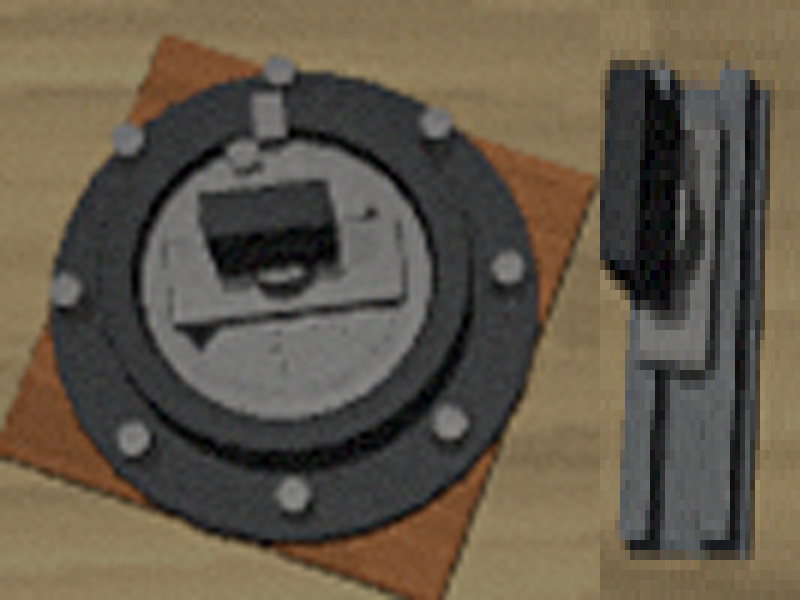

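```bash
python3 -c "
from h import *
X=onz('top',np.array([(168,222),(243,155),(288,282)])/6-.5+[190,97],52)[:,:2]
a=[np.degrees(np.arctan2(*(p-[605.3,33.3])[::-1])) for p in X];print(a,np.radians(a[0]-a[1]),np.linalg.norm(X-[605.3,33.3],axis=1))
Y=onz('top',np.array([(268,118),(255,138),(285,135)])/6-.5+[190,97],62)[:,:2];print([np.degrees(np.arctan2(*(p-[605.3,33.3])[::-1])) for p in Y],np.linalg.norm(Y-[605.3,33.3],axis=1))"
```

```text
[np.float64(63.86593126966458), np.float64(20.426337504597555), np.float64(-157.29893070476334)] 0.7581639369292197 [52.48223209 54.20850959  0.84585219]
[np.float64(7.6625637137346665), np.float64(13.689727015182148), np.float64(1.5842352933612036)] [62.47402653 55.277629   55.04682996]
```

```bash
python3 -c "
from workcell import ctrl
print(ctrl.close_job())"
```

```text
the job is handed in; nothing more can be done
None
```

The wide spanner stands upright in the ring with its pins down, and the ring is turned clockwise to its stop. I released the spanner, backed the arm well clear and handed the job in at about 13 s; no verdict was reported.

- **Insertion:** the pins went into the slots freely. The first contact force came at TCP height 89.2 mm, exactly where the crossbar should meet the ring face.
- **Turning:** I turned the spanner 0.98 rad, part of which was slot play. The moment about the axis then rose from about 0.1 to 0.77 N m, which marks the stop.
- **Ring position:** in the final top image the tab rests against the lug, having turned about 0.76 rad. That puts its start near 0.14 rad, inside the given 0 to 0.3.
- **Spanners:** the crossbar lies flat on the ring face. The narrow spanner appears in the same place in its stand. I judged that by eye and did not measure it.

The slot direction came out 3 degrees different between the two cameras and the ring centre 1.5 mm different, both within the slots' play. No check failed.

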